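Set out a drink serve at the bar

ROBOT

A 7-joint arm with a two-finger parallel gripper is mounted at the origin on the work surface. World frame = base frame: x ahead of the robot, y to its left, z up, the work surface at z = 0. Lengths are in mm, angles in rad, forces in N, time in s.
With the tool pointing down it reaches from about 425 to 975 mm from the base axis. Payload 16.7 kg.
Tool frame: the origin (TCP) lies midway between the tips of the shut fingers; the grasp point (between the pads) lies 19 mm behind it (robot.pinch_z is the distance from the TCP to the grasp point, in mm); x points along the fingers, z is the direction in which the jaws open and shut, and the axes are right-handed (so a half turn about x gives the same grasp; the last joint's range is limited). The gripper opens to 85 mm and grips with 20 to 120 N. Pads are 22 mm wide; open, the fingers measure 114 mm over their backs; the gripper's body (76 mm by 85 mm) begins 54 mm behind the grasp point. The pads swing forward as they close: fully open they stand 13 mm farther back than shut.
Start: joints at [1.169, 0.426, 0.074, 1.606, -0.034, 1.111, -0.067], TCP at [168.145, -653.685, 231.302] pointing down, gripper open.
Joint ranges: [-2.85, 2.85], [-0.5, 2.14], [-1.23, 1.37], [0.21, 2.46], [-1.02, 4.16], [0.16, 2.05], [-2.73, 2.73]. Speed limits (rad/s): [1.89, 1.89, 2.39, 2.39, 3.01, 3.01, 3.01].

INTERFACE

Orientations are given as a 3x3 rotation matrix whose columns are the frame's x, y, z axes.
In Python, from plant import robot gives the robot as it stands.
- The arm moves only by the shell command python3 -m jog 'ROWS' [OPENING] [FORCE]. ROWS is text: rows parted by semicolons, each of 4 numbers parted by spaces: the shift along the tool's x, y, z in m, then the turn about the tool's x in rad. A call has 1 to 20 rows; each row is the pose to reach, as a shift and turn from the pose measured when the call began, along the tool's axes at that moment; what a row does not reach only later rows make up. A row lasts 1/8 s, in which the tool goes at most 62.5 mm and 10.7 degrees, less where a joint would pass 70% of its speed; a pose out of reach is approached as far as the arm can. A call with a gripper value outside its range is refused whole. OPENING is the finger opening in m, from 0 to 0.0854, set as the call begins (- or left out, the last holds). The fingers move at their own pace and stop on an object; FORCE is the grip in N (left out, the last holds). Time passes only in rows, so rows that repeat a pose let the fingers close. It gives the time, the measured TCP pose, the force and the opening at its end, in the units of the state.
- robot.sense(): the state, without advancing time (a new reading comes with each control period).
- robot.camera(name): name is "scene" or "side" or "wrist"; returns the picture (384x512x3 uint8, blue, green, red); there is no depth.
- robot.get_calibration(name): a dict with "intrinsics" (3x3 intrinsics, pixels), "pose" (4x4, takes a point from camera to world coordinates). Camera axes: x right, y up, looking along -z (the intrinsics and any distortion apply to the point x, -y, -z); pixel columns grow to the right and rows downward; lengths in mm; the calibration is good to about 2 mm. A picture is of the moment at which its call begins: read the wrist's pose just before it. get_calibration takes no time and is no camera call; for the wrist camera it gives the pose at the moment of the call.
- robot.job_done(): hands the job in, once; it reports no verdict.
The state is a dict: "time_s": time; "joint_positions": joint angles; "qvel": joint speeds; "effort": joint torques, N m; "ee_pos": TCP position; "tcp_rot": TCP orientation; "force": force on the tool from outside, world axes, zero at the start; "torque": the same for the moment, N m; "finger_gap": finger opening in mm.
Only numpy, scipy, OpenCV 4.12 (cv2) and the standard library are available. Lean on these libraries where they do the work, as an engineer would, in place of code of your own. Each camera call takes 0.05 s, during which the arm holds its last target.

TASK

Set out the next serve on the bar: stand the single paper cup in the middle of the round cork coaster and, once it stands there, close it with the white lid, fully seated. Stand the little amber bottle in the middle of the square coaster and the steel jigger on the bare bar top exactly midway between the two coasters, in line with them. All stand upright and are let go; leave the cup stack and the sugar jar where they are.

Things in the scene. Friction and masses are not known exactly. Their poses are not given: they have to be found in the camera images.
- cup: The single small paper cup, matt black outside, pale inside and at the rim, standing open end up: 60 mm high, outside diameter 48 mm at the foot, 60 mm at the rim (53 to 56 mm at 25 to 40 mm height: grip there from above), wall 3 mm, mouth 54 mm inside; about 40 g. Origin: centre of its underside; z up along its axis.
- lid: White push-in cup lid, lying right way up, 25 g. From below: plug 42 mm across, 6 mm deep, chamfered (drops loosely into the cup's mouth); flange 66 mm across, 6 to 10 mm up (rests on the cup's rim); round crown 48 mm across, 10 to 28 mm up: grip it there from above, fingertips above the flange. Origin: centre of the plug's underside, z up; seated, it lies 54 mm above the cup's origin.
- jigger: Steel bar jigger, an hourglass-shaped double measure, standing on its larger end: 88 mm high, lower bell 40 mm across, waist 16 mm across at 45 mm height, upper cup 36 to 38 mm across from 58 to 88 mm height, to be gripped there; about 120 g. Origin: centre of its underside; z up along its axis.
- bottle: Small amber glass syrup bottle with a paper band and black screw cap, standing: 100 mm high, body a straight cylinder 44 mm across up to 70 mm height, cap 24 mm across from 82 to 100 mm height; about 170 g. Origin: centre of its underside; z up along its axis.
- round_coaster: Round cork coaster, 100 mm across, 6 mm thick, fixed to the bar top. Origin: centre of its underside, on the bar top (its upper face is 6 mm above the origin). Its x axis lies along the line through both coasters' centres. The cup goes on it.
- square_coaster: Square dark coaster, 90 x 90 mm, 6 mm thick, fixed to the bar top. Origin: centre of its underside, on the bar top. Its centre is 250 mm from the round coaster's centre, to its left or right. The bottle goes on it.
- cup_stack: Bystander, loose: a stack of four black paper cups nested upside down, 90 mm high, 61 mm across at the bottom. Origin: centre of its underside. To be left where it is.
- sugar_jar: Bystander, loose: a white ceramic sugar jar with a wooden lid, 68 mm across, 97 mm high with the lid's small knob. Origin: centre of its underside. To be left where it is.
Mind the look-alikes: they are no part of the job. There is more than one size of the bottle; the job needs the larger. What is shaped like the jigger but purple is not meant.

How it is judged:
By the outcome, as a careful person would: the job done as asked, in the order asked, and still so for the second after the job is handed in, with the robot touching nothing.
It also fails if it takes over 109 s, if anything falls off the work surface, if the arm or the gripper's body presses on something with over 40 N, if the wrist force passes 120 N, or if a joint passes its speed limit or range.

## Working session

There is one attempt and no reset: what is moved stays moved. The work goes in short steps, Python scripts to look and compute and a shell command to move; the robot and the scene stay as the last step left them, time stands still between calls to the robot, and variables do not carry over. Pictures are saved under pics/ and viewed, and the job is handed in when it is done.

```bash
ls; mkdir -p pics
python3 - <<'E'
from plant import robot
import cv2,numpy as np
s=robot.sense();print(s['time_s'],s['ee_pos'],np.round(s['tcp_rot'],3),s['finger_gap'],robot.pinch_z)
for n in ["scene","side","wrist"]:
    c=robot.get_calibration(n);print(n,c.keys(),np.round(c['intrinsics'],1).tolist(),np.round(c['pose'],3).tolist())
    cv2.imwrite(f"pics/{n}0.png",robot.camera(n))
E
```

```text
pics
0.0 [ 168.02145421 -653.32852682  230.58886014] [[-0.     0.968  0.249]
 [ 0.001  0.249 -0.968]
 [-1.    -0.    -0.001]] 85.62219728704582 18.700000000000003
scene dict_keys(['intrinsics', 'pose']) [[349.2, 0.0, 249.3], [0.0, 349.2, 196.3], [0.0, 0.0, 1.0]] [[-0.512, -0.582, 0.631, 1023.297], [0.859, -0.341, 0.382, 305.49], [-0.007, 0.738, 0.675, 609.311], [0.0, 0.0, 0.0, 1.0]]
side dict_keys(['intrinsics', 'pose']) [[359.6, 0.0, 253.2], [0.0, 359.6, 194.4], [0.0, 0.0, 1.0]] [[0.982, 0.119, -0.147, 367.99], [-0.189, 0.63, -0.754, -732.782], [0.003, 0.768, 0.641, 657.27], [0.0, 0.0, 0.0, 1.0]]
wrist dict_keys(['intrinsics', 'pose']) [[340.5, 0.0, 258.4], [0.0, 340.5, 196.8], [0.0, 0.0, 1.0]] [[0.249, 0.92, 0.304, 246.452], [-0.969, 0.237, 0.076, -633.039], [-0.002, -0.313, 0.95, 372.181], [0.0, 0.0, 0.0, 1.0]]
```

View pics/scene0.png

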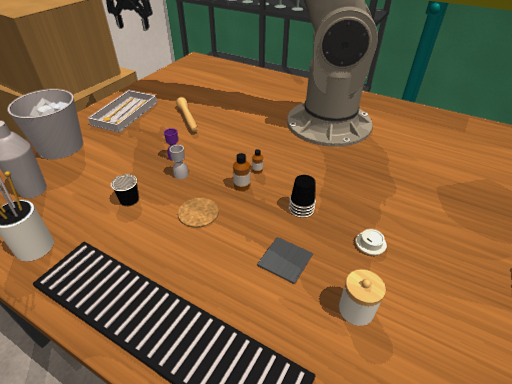

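View pics/side0.png

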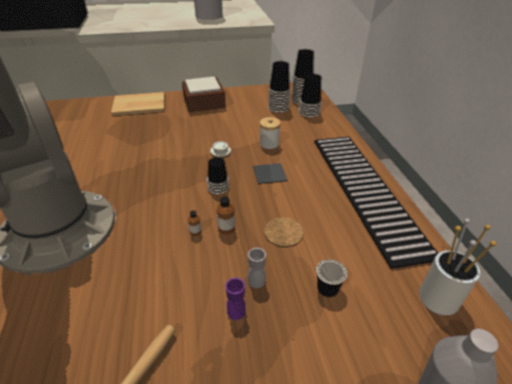

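View pics/wrist0.png

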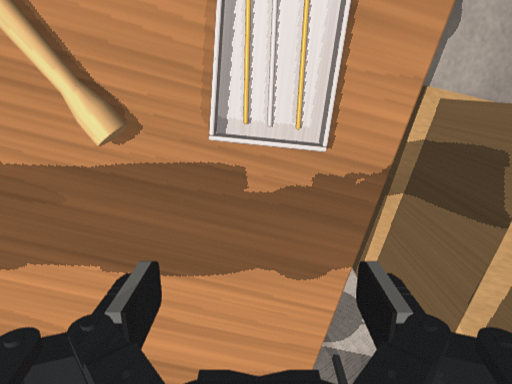

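Both pictures show every item. In scene: cup (126,190), jigger (179,162), purple look-alike (171,143), larger bottle (242,172), small one (258,160), stack (303,196), lid (371,241), jar (362,297), cork (198,212), square (286,259). I'll measure these with masks.

```bash
cat > h.py <<'E'
import cv2,numpy as np
from plant import robot
def ray(n,u,v,c=None):
    c=c or robot.get_calibration(n);K=c['intrinsics'];P=np.array(c['pose'])
    d=np.array([(u-K[0][2])/K[0][0],-(v-K[1][2])/K[1][1],-1.]);d=P[:3,:3]@d
    return P[:3,3],d/np.linalg.norm(d)
def onz(n,u,v,z,c=None):
    o,d=ray(n,u,v,c);return (o+d*(z-o[2])/d[2])
def tri(n1,p1,n2,p2):
    A=np.zeros((3,3));b=np.zeros(3);
    for n,p in((n1,p1),(n2,p2)):
        o,d=ray(n,*p);M=np.eye(3)-np.outer(d,d);A+=M;b+=M@o
    return np.linalg.solve(A,b)
def proj(n,X,c=None):
    c=c or robot.get_calibration(n);K=c['intrinsics'];P=np.array(c['pose'])
    p=P[:3,:3].T@(np.array(X,float)-P[:3,3]);return K[0][0]*p[0]/-p[2]+K[0][2],K[1][1]*-p[1]/-p[2]+K[1][2]
E
python3 - <<'E'
from h import *
a=cv2.imread('pics/scene0.png');b=cv2.imread('pics/side0.png')
cv2.imwrite('pics/sc_a.png',cv2.resize(a[110:230,95:295],None,fx=4,fy=4,interpolation=2))
cv2.imwrite('pics/sc_b.png',cv2.resize(a[180:330,240:420],None,fx=4,fy=4,interpolation=2))
cv2.imwrite('pics/sd_a.png',cv2.resize(b[190:330,180:360],None,fx=4,fy=4,interpolation=2))
cv2.imwrite('pics/sd_b.png',cv2.resize(b[110:240,180:310],None,fx=4.5,fy=4.5,interpolation=2))
E
```

```text
(no output)
```

View pics/sc_a.png

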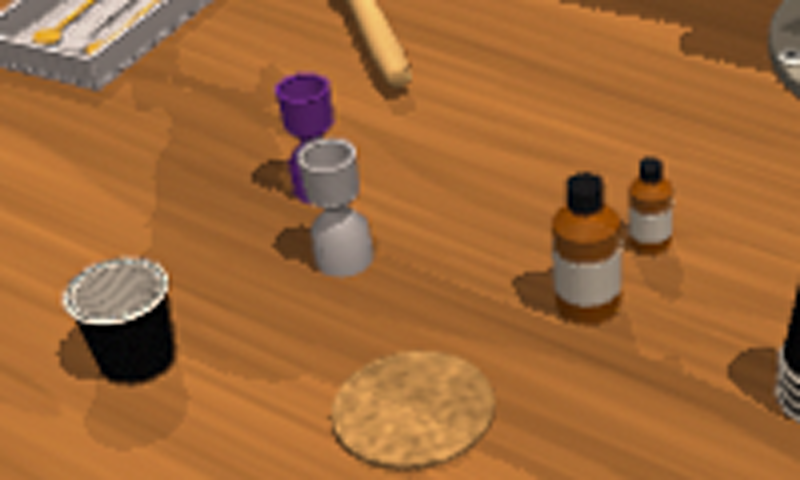

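View pics/sc_b.png

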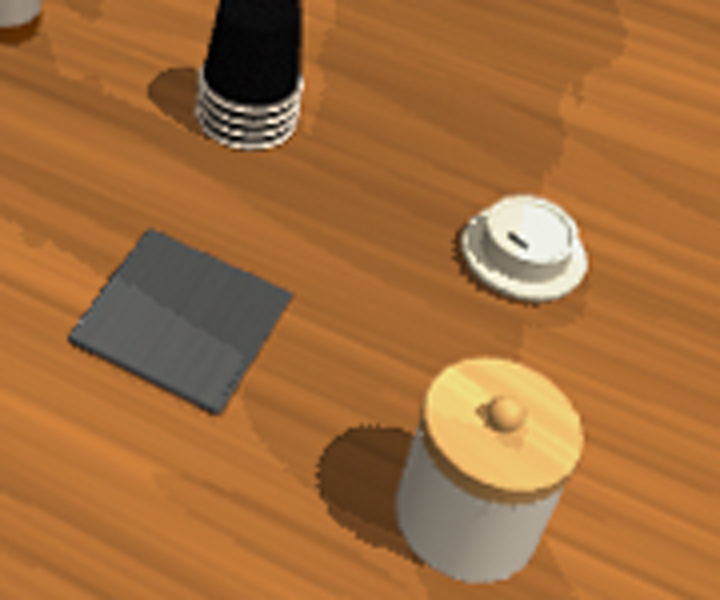

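View pics/sd_a.png

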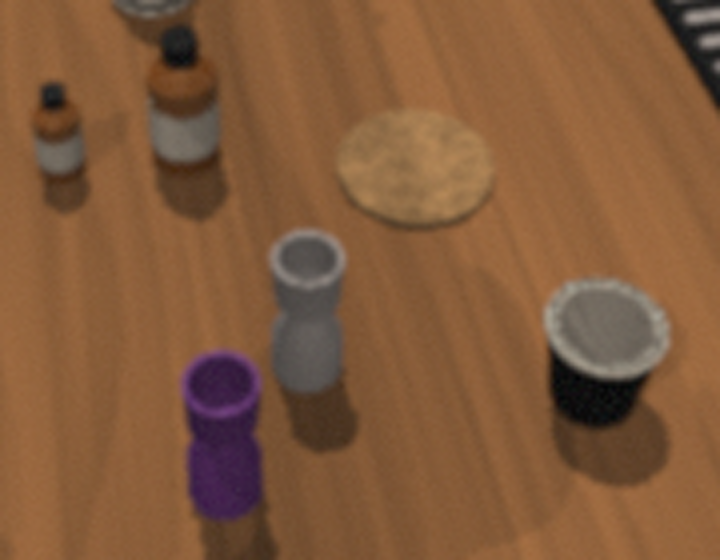

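View pics/sd_b.png

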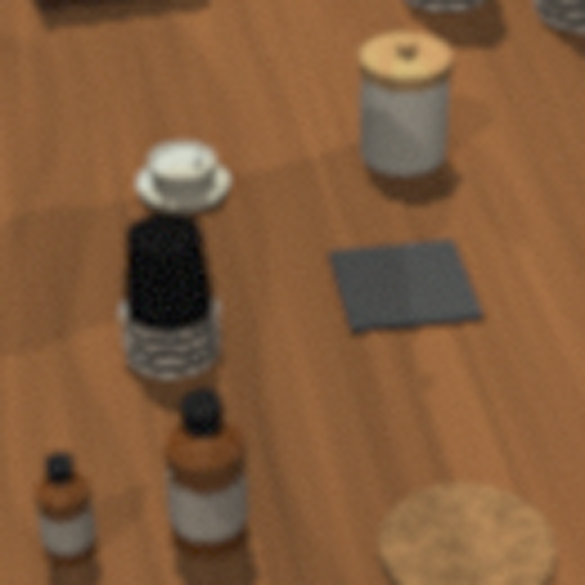

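```bash
cat > m0.py <<'E'
from h import *
A=lambda u,v:(u/4+95-.4,v/4+110-.4); B=lambda u,v:(u/4+240-.4,v/4+180-.4)
C=lambda u,v:(u/4+180-.4,v/4+190-.4); D=lambda u,v:(u/4.5+180-.4,v/4.5+110-.4)
it={'cup60':(60,A(117,290),C(606,328)),'jig88':(88,A(328,158),C(308,260)),'bot100':(100,A(585,183),D(203,404)),
'cork6':(6,A(413,405),C(415,165)),'lid28':(28,B(530,229),D(183,159)),'jar88':(88,B(503,425),D(406,58)),
'purp88':(88,A(305,90),C(223,383)),'small':(66,A(651,166),D(60,464)),
'sq1':(6,B(150,231),D(331,254)),'sq2':(6,B(292,296),D(452,243)),'sq3':(6,B(219,406),D(480,316)),'sq4':(6,B(70,336),D(352,327))}
for k,(z,a,b) in it.items():
    print(k,np.round(onz('scene',*a,z)[:2],1),np.round(onz('side',*b,z)[:2],1),np.round(tri('scene',a,'side',b),1))
# masks for the coasters
def cent(n,im,lo,hi,roi):
    h=cv2.cvtColor(im,cv2.COLOR_BGR2HSV);m=cv2.inRange(h,lo,hi);x0,x1,y0,y1=roi
    m2=np.zeros_like(m);m2[y0:y1,x0:x1]=m[y0:y1,x0:x1]
    m2=cv2.morphologyEx(m2,cv2.MORPH_OPEN,np.ones((3,3)))
    c=max(cv2.findContours(m2,0,1)[0],key=cv2.contourArea);return c
for n,roi in(('scene',(250,320,230,285)),('side',(245,295,155,190))):
    im=cv2.imread(f'pics/{n}0.png');c=cent(n,im,(0,0,0),(180,90,120),roi)
    p=np.array([onz(n,*q[0],5)[:2] for q in c],np.float32);print('sq',n,cv2.minAreaRect(p))
E
python3 m0.py
```

```text
cup60 [ 620.4 -297.1] [ 615.8 -304.4] [ 617.5 -301.5   56. ]
jig88 [ 474.8 -246.3] [ 468.8 -254.6] [ 469.8 -251.    83.5]
bot100 [428.  -78.1] [425.6 -83.2] [425.6 -80.   97.6]
cork6 [ 567.9 -117.9] [ 564.8 -122. ] [ 565.8 -119.7    3.4]
lid28 [456.4 274.6] [454.1 274.6] [454.6 274.9  27.2]
jar88 [630.7 300. ] [620.4 284.4] [624.2 299.9  79.4]
purp88 [ 418.7 -313.1] [ 414.4 -321.4] [ 414.4 -318.1   83.9]
small [349.4 -75.7] [347.4 -78.5] [347.4 -76.8  64.4]
sq1 [545.3  88.9] [543.2 168.5] [547.6 105.7  36.3]
sq2 [547.4 176.5] [628.9 165.9] [601.6 167.9  31.3]
sq3 [630.8 172.5] [626.5  81. ] [628.2 153.3 -33.3]
sq4 [631.5  86.1] [541.1  85.1] [574.8  87.7 -22.5]
sq scene ((588.63623046875, 130.22784423828125), (89.90406799316406, 90.2188491821289), 88.94039154052734)
sq side ((585.6021728515625, 126.0533447265625), (91.67252349853516, 89.11931610107422), 87.5448226928711)
```

```bash
cat > d.py <<'E'
import sys
from h import *
# usage: d.py x y z [yawdeg of tool z]  -> shift in tool axes (m)
s=robot.sense();R=np.array(s['tcp_rot']);p=np.array(s['ee_pos'])
t=np.array([float(a) for a in sys.argv[1:4]])
d=R.T@(t-p)/1000
print('t',round(s['time_s'],2),'ee',np.round(p,1),'shift',np.round(d,4),'dist',np.round(np.linalg.norm(d)/.0625,1),'rows; tool z yaw',round(np.degrees(np.arctan2(R[1,2],R[0,2])),1),'gap',round(s['finger_gap'],1),'F',np.round(s['force'],1))
E
python3 d.py 560 -150 320
```

```text
t 0.15 ee [ 168.1 -653.4  230.8] shift [-0.0889  0.505  -0.39  ] dist 10.3 rows; tool z yaw -75.6 gap 85.6 F [ 0.8  0.4 -1.8]
```

```bash
python3 -m jog '-0.089 0.505 -0.39 0;-0.089 0.505 -0.39 0;-0.089 0.505 -0.39 0;-0.089 0.505 -0.39 0;-0.089 0.505 -0.39 0;-0.089 0.505 -0.39 0;-0.089 0.505 -0.39 0;-0.089 0.505 -0.39 0;-0.089 0.505 -0.39 0;-0.089 0.505 -0.39 0;-0.089 0.505 -0.39 0;-0.089 0.505 -0.39 0;-0.089 0.505 -0.39 0;-0.089 0.505 -0.39 0;-0.089 0.505 -0.39 0;-0.089 0.505 -0.39 0' 0.0854 30
python3 - <<'E'
from h import *
import json
c=robot.get_calibration('wrist');im=robot.camera('wrist');cv2.imwrite('pics/w1.png',im)
json.dump({k:np.array(v).tolist() for k,v in c.items()},open('w1.json','w'))
cv2.imwrite('pics/w1b.png',cv2.resize(im,(800,600),interpolation=2))
E
python3 d.py 560 -150 320
```

```text
time_s: 2.15
ee_pos: [559.8, -150.4, 320.2]
tcp_rot: [[-0.0, 0.969, 0.248], [0.001, 0.248, -0.969], [-1.0, -0.0, -0.001]]
force: [-0.1, 0.1, 0.7]
finger_gap: 85.1
t 2.2 ee [ 559.9 -150.3  320.2] shift [ 0.0002  0.0002 -0.0002] dist 0.0 rows; tool z yaw -75.6 gap 85.2 F [-0.4 -0.3 -0.4]
```

View pics/w1b.png

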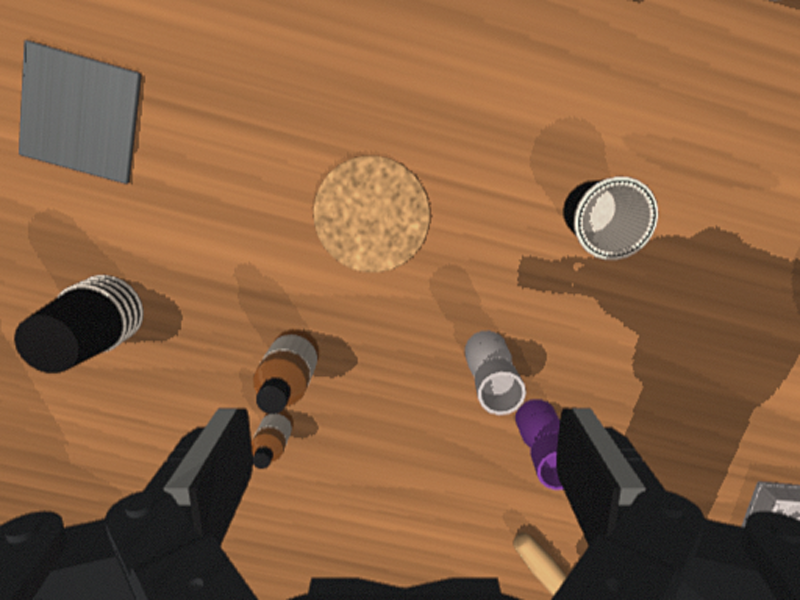

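The wrist view shows, in the 800x600 picture, cork (372,213), square (80,113), cup rim (617,217), jigger rim (501,392), bottle cap (274,393).

```bash
cat > m1.py <<'E'
from h import *
import json
c=json.load(open('w1.json'));im=cv2.imread('pics/w1.png');h=cv2.cvtColor(im,cv2.COLOR_BGR2HSV)
k=.64
def big(m,roi):
    x0,x1,y0,y1=[int(v*k) for v in roi];z=np.zeros_like(m);z[y0:y1,x0:x1]=m[y0:y1,x0:x1]
    z=cv2.morphologyEx(z,cv2.MORPH_OPEN,np.ones((3,3)))
    return cv2.convexHull(max(cv2.findContours(z,0,1)[0],key=cv2.contourArea))
def W(ct,z): return np.array([onz('wrist',*q[0],z,c)[:2] for q in ct],np.float32)
# cork: brighter/lower-sat than wood
print('hsv cork',h[136,238],h[120,225],'wood',h[120,320],h[200,150],'square',h[72,50],'cup rim',h[115,395])
m=cv2.inRange(h,(0,0,0),(180,90,150));r=cv2.minAreaRect(W(big(m,(0,160,20,200)),6));print('square',r)
m=cv2.inRange(h,(12,0,0),(30,170,255));p=W(big(m,(290,450,130,290)),6);print('cork',cv2.minEnclosingCircle(p),cv2.fitEllipse(p))
m=cv2.inRange(h,(0,0,95),(180,80,255));p=W(big(m,(540,680,160,280)),60);print('cup rim',cv2.minEnclosingCircle(p))
m=cv2.inRange(h,(0,0,0),(180,70,255));ct=big(m,(450,545,368,425));p=W(ct,88);print('jigger rim',cv2.minEnclosingCircle(p),ct[:,0].min(0)/k,ct[:,0].max(0)/k)
for n,u,v,z in(('jig',501,393,88),('cap',273,393,100),('cuprim',617,217.5,60)):
    print(n,onz('wrist',u*k-.2,v*k-.2,z,c)[:2])
E
python3 m1.py
```

```text
hsv cork [ 16 126 219] [ 15 128 205] wood [ 13 146 188] [ 13 147 172] square [ 60   5 107] cup rim [ 30  20 152]
square ((586.3267211914062, 128.40771484375), (90.49943542480469, 89.1164779663086), 88.80371856689453)Traceback (most recent call last):
  File "m1.py", line 13, in <module>
    m=cv2.inRange(h,(12,0,0),(30,170,255));p=W(big(m,(290,450,130,290)),6);print('cork',cv2.minEnclosingCircle(p),cv2.fitEllipse(p))
                                                                                                                  ~~~~~~~~~~~~~~^^^
cv2.error: OpenCV(4.12.0) /io/opencv/modules/imgproc/src/shapedescr.cpp:361: error: (-201:Incorrect size of input array) There should be at least 5 points to fit the ellipse in function 'fitEllipseNoDirect'
```

```bash
sed -i "s/^m=cv2.inRange(h,(12,0,0).*/g=cv2.GaussianBlur(h,(9,9),0);m=cv2.inRange(g,(14,0,0),(30,139,255));m=cv2.morphologyEx(m,cv2.MORPH_CLOSE,np.ones((7,7)));cv2.imwrite('pics\/mk.png',m);p=W(big(m,(290,450,130,290)),6);print('cork',cv2.minEnclosingCircle(p),cv2.fitEllipse(p),W(np.array([[[372*k,213.5*k]]]),6))/" m1.py; python3 m1.py
```

```text
hsv cork [ 16 126 219] [ 15 128 205] wood [ 13 146 188] [ 13 147 172] square [ 60   5 107] cup rim [ 30  20 152]
square ((586.3267211914062, 128.40771484375), (90.49943542480469, 89.1164779663086), 88.80371856689453)
cork ((565.8234252929688, -119.00122833251953), 50.611019134521484) ((565.78955078125, -118.94088745117188), (100.82264709472656, 100.93006896972656), 59.16276550292969) [[ 567.61005 -119.45925]]
cup rim ((617.8317260742188, -298.58135986328125), 31.297922134399414)
jigger rim ((471.93475341796875, -244.59988403320312), 26.443824768066406) [470.3125 367.1875] [523.4375 414.0625]
jig [ 469.81518173 -250.6673036 ]
cap [432.34737504 -79.90848797]
cuprim [ 619.00062708 -299.7008624 ]
```

View pics/mk.png

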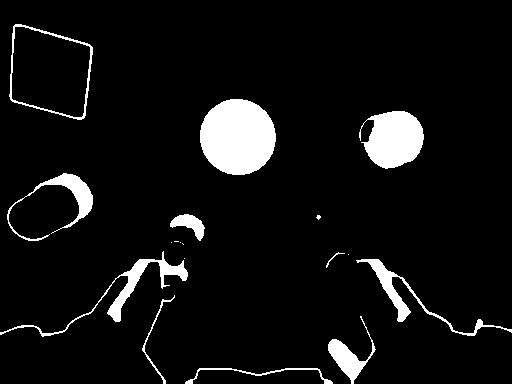

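```bash
python3 d.py 618 -300 130;python3 d.py 618 -300 14
```

```text
t 2.2 ee [ 559.9 -150.3  320.2] shift [0.19   0.0191 0.1596] dist 4.0 rows; tool z yaw -75.6 gap 85.2 F [-0.4 -0.3 -0.4]
t 2.2 ee [ 559.9 -150.3  320.2] shift [0.306  0.0191 0.1598] dist 5.5 rows; tool z yaw -75.6 gap 85.2 F [-0.4 -0.3 -0.4]
```

```bash
python3 -m jog '0.19 0.019 0.16 0;0.19 0.019 0.16 0;0.19 0.019 0.16 0;0.19 0.019 0.16 0;0.19 0.019 0.16 0;0.19 0.019 0.16 0;0.215 0.019 0.16 0;0.24 0.019 0.16 0;0.265 0.019 0.16 0;0.29 0.019 0.16 0;0.306 0.019 0.16 0;0.306 0.019 0.16 0' 0.0854 30
python3 - <<'E'
from h import *
im=robot.camera('wrist');cv2.imwrite('pics/w2.png',im)
E
python3 d.py 618 -300 14
```

```text
time_s: 3.7
ee_pos: [618.1, -299.6, 14.2]
tcp_rot: [[-0.0, 0.968, 0.249], [0.001, 0.249, -0.968], [-1.0, -0.0, -0.001]]
force: [-0.1, -0.0, 0.1]
finger_gap: 85.7
t 3.75 ee [ 618.5 -299.9   15. ] shift [ 0.001  -0.0005 -0.0001] dist 0.0 rows; tool z yaw -75.6 gap 85.4 F [-0.1 -0.6  0.7]
```

View pics/w2.png

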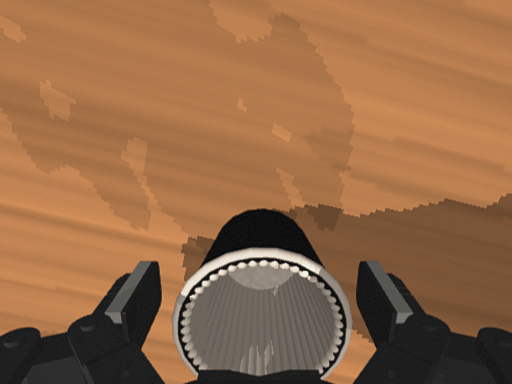

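```bash
python3 -m jog '0 0 0 0;0 0 0 0;0 0 0 0;0 0 0 0;0 0 0 0;0 0 0 0' 0 35
python3 - <<'E'
from h import *
s=robot.sense();p=s['ee_pos']
print(proj('wrist',[p[0],p[1],60]))
im=robot.camera('wrist');cv2.imwrite('pics/w3.png',im)
E
python3 d.py 566 -119.5 20
```

```text
time_s: 4.5
ee_pos: [619.5, -300.2, 16.7]
tcp_rot: [[0.003, 0.968, 0.249], [-0.0, 0.249, -0.968], [-1.0, 0.003, 0.001]]
force: [-1.4, 1.4, 12.1]
finger_gap: 58.1
(np.float64(259.7288910028264), np.float64(329.09272703187304))
t 4.55 ee [ 619.5 -300.2   16.7] shift [-0.0034 -0.0068 -0.1883] dist 3.0 rows; tool z yaw -75.6 gap 58.3 F [-2.5  1.2 11.6]
```

View pics/w3.png

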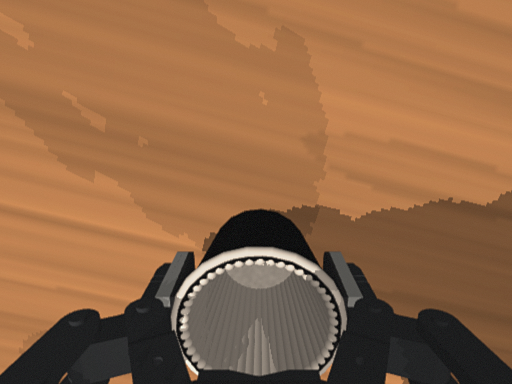

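Gap 58 mm means the pads grip close to the rim, because they sit farther back at this opening. I'll re-grip about 9 mm lower.

```bash
python3 -m jog '0 0 0 0;0 0 0 0;0 0 0 0;0.005 0 0 0;0.01 0 0 0;0.01 0 0 0' 0.0854
python3 -m jog '0 0 0 0;0 0 0 0;0 0 0 0;0 0 0 0;0 0 0 0;0 0 0 0' 0 30
python3 d.py 566 -119.5 13
```

```text
time_s: 5.3
ee_pos: [619.1, -300.0, 5.9]
tcp_rot: [[0.002, 0.968, 0.249], [0.0, 0.249, -0.968], [-1.0, 0.002, 0.0]]
force: [0.1, 0.4, -0.3]
finger_gap: 85.4
time_s: 6.05
ee_pos: [619.3, -300.3, 6.4]
tcp_rot: [[0.002, 0.969, 0.249], [-0.0, 0.249, -0.969], [-1.0, 0.002, 0.001]]
force: [-0.7, -1.1, 4.6]
finger_gap: 56.5
t 6.05 ee [ 619.3 -300.3    6.4] shift [-0.0067 -0.0066 -0.1884] dist 3.0 rows; tool z yaw -75.6 gap 56.5 F [-0.7 -1.1  4.6]
```

```bash
python3 -m jog '-0.03 0 0 0;-0.06 0 0 0;-0.06 -0.007 -0.05 0;-0.06 -0.007 -0.1 0;-0.06 -0.007 -0.15 0;-0.06 -0.007 -0.188 0;-0.06 -0.007 -0.188 0;-0.06 -0.007 -0.188 0'
python3 - <<'E'
from h import *
for n in('wrist','scene'): cv2.imwrite(f'pics/{n}4.png',robot.camera(n))
a=cv2.imread('pics/scene4.png')[120:300,120:360];b=cv2.imread('pics/wrist4.png')
cv2.imwrite('pics/c4.png',np.vstack([cv2.resize(a,(400,300)),cv2.resize(b,(400,300))]))
E
python3 d.py 566 -119.5 13
```

```text
time_s: 7.05
ee_pos: [565.8, -120.5, 66.4]
tcp_rot: [[0.002, 0.969, 0.249], [-0.0, 0.249, -0.969], [-1.0, 0.002, 0.001]]
force: [0.6, -0.5, -0.5]
finger_gap: 56.5
t 7.15 ee [ 565.7 -121.2   66.2] shift [ 0.0532  0.0006 -0.0016] dist 0.9 rows; tool z yaw -75.7 gap 56.4 F [ 0.4 -0.1 -0.4]
```

View pics/c4.png

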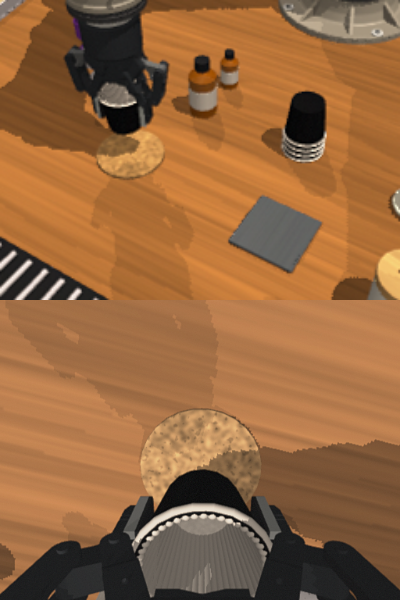

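The cup is held upright above the cork. Lowering now.

```bash
python3 -m jog '0.02 0 -0.002 0;0.04 0.001 -0.002 0;0.048 0.001 -0.002 0;0.052 0.001 -0.002 0;0.053 0.001 -0.002 0;0.053 0.001 -0.002 0'
python3 -m jog '0 0 0 0;0 0 0 0;0 0 0 0;0 0 0 0' 0.0854
python3 -m jog '-0.05 0 0 0;-0.1 0 0 0;-0.15 0 0 0;-0.2 0 0 0;-0.2 0 0 0;-0.2 0 0 0'
python3 - <<'E'
from h import *
import json
c=robot.get_calibration('wrist');im=robot.camera('wrist');cv2.imwrite('pics/w5.png',im)
json.dump({k:np.array(v).tolist() for k,v in c.items()},open('w5.json','w'))
E
python3 d.py 455 275 100
```

```text
time_s: 7.9
ee_pos: [566.6, -119.0, 13.6]
tcp_rot: [[0.003, 0.969, 0.248], [-0.001, 0.248, -0.969], [-1.0, 0.003, 0.001]]
force: [-0.5, -0.0, -0.6]
finger_gap: 56.4
time_s: 8.4
ee_pos: [566.7, -119.0, 13.7]
tcp_rot: [[0.003, 0.969, 0.248], [-0.001, 0.248, -0.969], [-1.0, 0.003, 0.001]]
force: [0.3, 0.6, -0.2]
finger_gap: 85.7
time_s: 9.15
ee_pos: [565.7, -119.0, 213.3]
tcp_rot: [[0.003, 0.969, 0.247], [-0.001, 0.247, -0.969], [-1.0, 0.002, 0.001]]
force: [0.1, -0.2, -0.0]
finger_gap: 85.2
t 9.2 ee [ 565.5 -118.9  212.7] shift [ 0.1123 -0.0097 -0.4091] dist 6.8 rows; tool z yaw -75.7 gap 85.3 F [-1.2 -0.9  0.1]
```

View pics/w5.png

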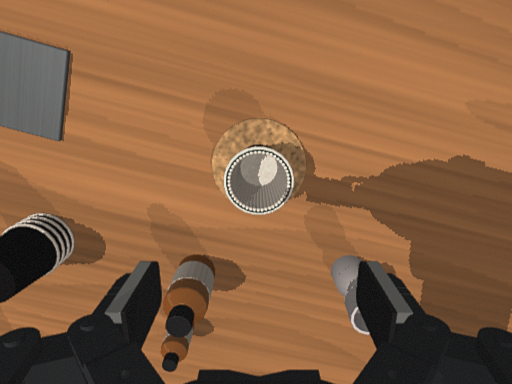

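Cup stands on the cork: rim centre ≈(259,180), cork edges x 211–305, top 117. Quick check.

Run:
```python
from h import *
import json
c=json.load(open('w5.json'));im=cv2.imread('pics/w5.png')
print('rim',onz('w',258.5,180.5,66,c)[:2])
P=np.array([onz('w',*q,6,c)[:2] for q in((211,160),(305,160),(258,117),(225,130),(291,130.5))])
A=np.c_[2*P,np.ones(len(P))];x=np.linalg.lstsq(A,(P**2).sum(1),rcond=None)[0];print('cork',x[:2],np.sqrt(x[2]+x[0]**2+x[1]**2))
h=cv2.cvtColor(im,cv2.COLOR_BGR2HSV);g=cv2.GaussianBlur(h,(9,9),0)
m=cv2.inRange(h,(0,0,130),(180,70,255));m[:, :215]=0;m[:,305:]=0;m[225:]=0;m[:120]=0
p=cv2.convexHull(cv2.findNonZero(m));print('rim mask',cv2.minEnclosingCircle(np.array([onz('w',*q[0],66,c)[:2] for q in p],np.float32)))
```

```text
rim [ 566.92669564 -118.34605658]
cork [ 566.93204486 -117.78022385] 49.26041003694038
rim mask ((566.2203979492188, -118.53601837158203), 31.323701858520508)
```

Cup centred to within about 1 mm. Now the lid.

```bash
python3 -m jog '0 -0.01 -0.062 0;0 -0.01 -0.125 0;0.0 -0.01 -0.187 0;0 -0.01 -0.25 0;0 -0.01 -0.312 0;0 -0.01 -0.375 0;0.05 -0.01 -0.409 0;0.05 -0.01 -0.409 0;0.05 -0.01 -0.409 0'
python3 - <<'E'
from h import *
import json
c=robot.get_calibration('wrist');im=robot.camera('wrist');cv2.imwrite('pics/w6.png',im)
json.dump({k:np.array(v).tolist() for k,v in c.items()},open('w6.json','w'))
h=cv2.cvtColor(im,cv2.COLOR_BGR2HSV)
m=cv2.inRange(h,(0,0,150),(180,70,255));m[290:]=0
cs=sorted(cv2.findContours(m,0,1)[0],key=cv2.contourArea)[-3:]
for q in cs:
    print(cv2.contourArea(q),cv2.boundingRect(q),cv2.minEnclosingCircle(np.array([onz('w',*v[0],8,c)[:2] for v in q],np.float32)))
E
python3 d.py 455 275 12
```

```text
time_s: 10.32
ee_pos: [454.3, 274.3, 161.6]
tcp_rot: [[-0.0, 0.969, 0.248], [-0.001, 0.248, -0.969], [-1.0, -0.001, 0.001]]
force: [0.1, -0.2, 0.7]
finger_gap: 85.3
0.5 (474, 246, 2, 2) ((441.0462951660156, 57.438209533691406), 0.790134608745575)
108.5 (396, 254, 25, 36) ((399.6870422363281, 108.08387756347656), 24.067806243896484)
4023.0 (220, 144, 74, 72) ((452.7195129394531, 275.9911804199219), 33.32417297363281)
t 10.38 ee [455.  274.1 162.3] shift [ 1.503e-01  1.000e-04 -1.100e-03] dist 2.4 rows; tool z yaw -75.7 gap 85.3 F [ 0.5  0.5 -0.2]
```

View pics/w6.png

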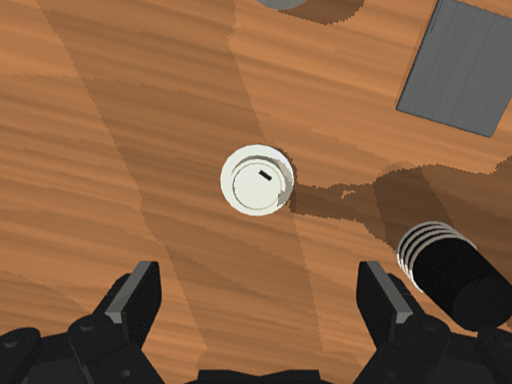

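Lid flange centre ≈(257,180) px, at (453, 276). The fingers clear the stack.

```bash
python3 -m jog '0.05 -0.001 -0.0015 0;0.09 -0.001 -0.0015 0;0.12 -0.001 -0.0015 0;0.14 -0.001 -0.0015 0;0.152 -0.001 -0.0015 0;0.152 -0.001 -0.0015 0;0.152 -0.001 -0.0015 0' 0.0854 30
python3 -m jog '0 0 0 0;0 0 0 0;0 0 0 0;0 0 0 0;0 0 0 0;0 0 0 0' 0 30
python3 - <<'E'
from h import *
cv2.imwrite('pics/w7.png',robot.camera('wrist'))
E
python3 d.py 566.5 -119 140
```

```text
time_s: 11.25
ee_pos: [454.5, 275.3, 11.2]
tcp_rot: [[0.002, 0.969, 0.246], [-0.0, 0.246, -0.969], [-1.0, 0.002, 0.001]]
force: [0.6, 0.0, -1.2]
finger_gap: 85.7
time_s: 12.0
ee_pos: [454.8, 275.4, 11.9]
tcp_rot: [[0.003, 0.969, 0.246], [-0.0, 0.246, -0.969], [-1.0, 0.003, 0.001]]
force: [-1.8, -2.2, 11.4]
finger_gap: 47.0
t 12.05 ee [454.8 275.4  11.9] shift [-0.1277  0.0116  0.4099] dist 6.9 rows; tool z yaw -75.8 gap 47.0 F [-1.4 -2.7 12.4]
```

View pics/w7.png

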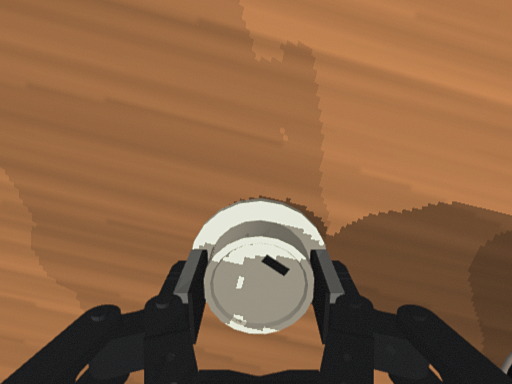

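```bash
python3 -m jog '-0.04 0 0 0;-0.1 0 0 0;-0.15 0 0.02 0;-0.15 0.011 0.08 0;-0.15 0.011 0.14 0;-0.15 0.011 0.2 0;-0.15 0.011 0.26 0;-0.15 0.011 0.32 0;-0.15 0.011 0.38 0;-0.13 0.011 0.41 0;-0.13 0.011 0.41 0;-0.13 0.011 0.41 0'
python3 - <<'E'
from h import *
for n in('side','scene'): cv2.imwrite(f'pics/{n}8.png',robot.camera(n))
a=cv2.imread('pics/scene8.png')[110:260,120:320];b=cv2.imread('pics/side8.png')[110:260,180:380]
cv2.imwrite('pics/c8.png',np.vstack([cv2.resize(a,(400,300)),cv2.resize(b,(400,300))]))
E
python3 d.py 567.5 -119 73
```

```text
time_s: 13.55
ee_pos: [565.9, -118.4, 142.5]
tcp_rot: [[0.003, 0.969, 0.247], [0.0, 0.247, -0.969], [-1.0, 0.003, 0.0]]
force: [0.1, 0.7, -0.0]
finger_gap: 46.9
t 13.65 ee [ 566.1 -117.9  142.9] shift [0.0699 0.0008 0.0013] dist 1.1 rows; tool z yaw -75.7 gap 46.7 F [-0.6 -0.4 -0.1]
```

View pics/c8.png

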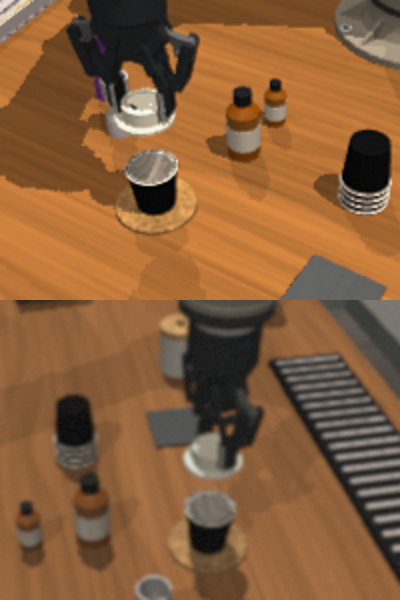

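The lid is level and over the cup. Lowering slowly onto it.

```bash
python3 -m jog '0.03 0.001 0.001 0;0.05 0.001 0.001 0;0.058 0.001 0.001 0;0.064 0.001 0.001 0;0.068 0.001 0.001 0;0.07 0.001 0.001 0;0.071 0.001 0.001 0;0.071 0.001 0.001 0'
python3 d.py 567.5 -119 73
```

```text
time_s: 14.65
ee_pos: [567.9, -118.7, 72.3]
tcp_rot: [[0.004, 0.969, 0.248], [-0.0, 0.248, -0.969], [-1.0, 0.004, 0.001]]
force: [-1.2, 0.5, 3.1]
finger_gap: 46.5
t 14.65 ee [ 567.9 -118.7   72.3] shift [-0.0007 -0.0004  0.0002] dist 0.0 rows; tool z yaw -75.7 gap 46.5 F [-1.2  0.5  3.1]
```

Contact of about 3 N at the expected height. Releasing and looking.

```bash
python3 -m jog '0 0 0 0;0 0 0 0;0 0 0 0;0 0 0 0' 0.0854
python3 -m jog '-0.05 0 0 0;-0.1 0 0 0;-0.14 0 0 0;-0.14 0 0 0;-0.14 0 0 0'
python3 - <<'E'
from h import *
import json
c=robot.get_calibration('wrist');cv2.imwrite('pics/w9.png',robot.camera('wrist'))
json.dump({k:np.array(v).tolist() for k,v in c.items()},open('w9.json','w'))
for n in('side','scene'): cv2.imwrite(f'pics/{n}9.png',robot.camera(n))
a=cv2.imread('pics/scene9.png')[130:230,150:250];b=cv2.imread('pics/side9.png')[180:260,240:320]
cv2.imwrite('pics/c9.png',np.hstack([cv2.resize(a,(400,400)),cv2.resize(b,(400,400))]))
E
python3 d.py 428.5 -80 150
```

```text
time_s: 15.15
ee_pos: [567.8, -118.7, 72.2]
tcp_rot: [[0.004, 0.969, 0.248], [-0.0, 0.248, -0.969], [-1.0, 0.004, 0.001]]
force: [-0.1, -0.0, -0.3]
finger_gap: 85.3
time_s: 15.78
ee_pos: [566.9, -118.7, 211.8]
tcp_rot: [[0.004, 0.969, 0.248], [-0.0, 0.248, -0.969], [-1.0, 0.004, 0.001]]
force: [0.5, -1.2, -1.2]
finger_gap: 85.4
t 15.93 ee [ 566.6 -118.6  211. ] shift [ 0.0607 -0.1244 -0.0717] dist 2.5 rows; tool z yaw -75.7 gap 85.7 F [-0.4 -0.4 -0.3]
```

View pics/c9.png

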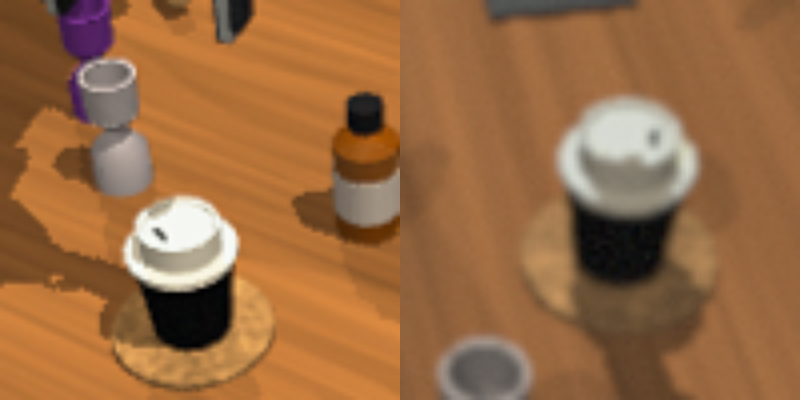

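View pics/w9.png

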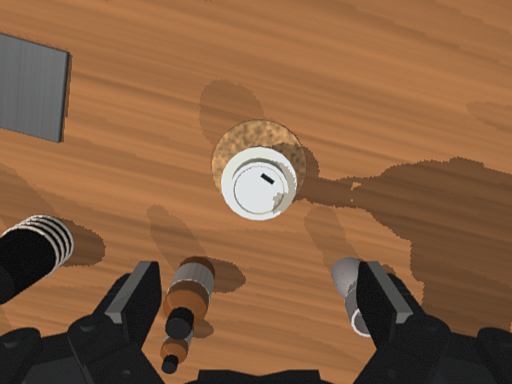

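Lid sits level, with its flange on the rim all round. Next, the larger bottle.

```bash
python3 -m jog '0 -0.06 -0.03 0;0 -0.124 -0.072 0;0 -0.124 -0.072 0;0 -0.124 -0.072 0;0 -0.124 -0.072 0'
python3 - <<'E'
from h import *
import json
c=robot.get_calibration('wrist');im=robot.camera('wrist');cv2.imwrite('pics/w10.png',im)
json.dump({k:np.array(v).tolist() for k,v in c.items()},open('w10.json','w'))
E
python3 d.py 428.5 -80 39
```

```text
time_s: 16.55
ee_pos: [429.8, -79.8, 210.7]
tcp_rot: [[0.003, 0.969, 0.248], [0.001, 0.248, -0.969], [-1.0, 0.003, 0.0]]
force: [-0.1, 0.4, -0.0]
finger_gap: 85.3
t 16.6 ee [429.8 -79.8 210.6] shift [ 1.716e-01 -1.700e-03 -1.000e-04] dist 2.7 rows; tool z yaw -75.7 gap 85.1 F [0.8 0.1 0.3]
```

View pics/w10.png

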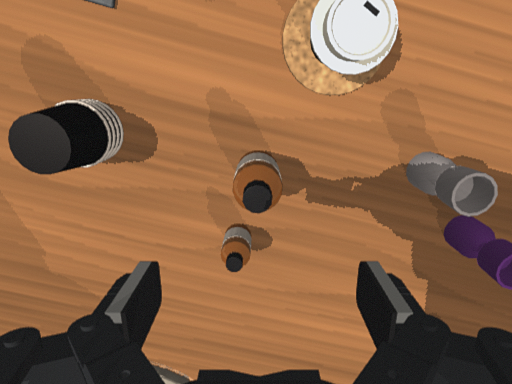

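```bash
python3 - <<'E'
from h import *
import json
c=json.load(open('w10.json'))
print(onz('w',257.5,197,100,c),onz('w',258,181,70,c),onz('w',473,194,88,c))
E
python3 d.py 428.5 -80 36
```

```text
[427.63040259 -79.0832097  100.        ] [432.23829473 -78.25705428  70.        ] [ 469.74820294 -249.44936606   88.        ]
t 16.6 ee [429.8 -79.8 210.6] shift [ 1.746e-01 -1.800e-03 -1.000e-04] dist 2.8 rows; tool z yaw -75.7 gap 85.1 F [0.8 0.1 0.3]
```

```bash
python3 -m jog '0.05 -0.002 0 0;0.09 -0.002 0 0;0.12 -0.002 0 0;0.15 -0.002 0 0;0.165 -0.002 0 0;0.175 -0.002 0 0;0.175 -0.002 0 0' 0.0854 50
python3 -m jog '0 0 0 0;0 0 0 0;0 0 0 0;0 0 0 0;0 0 0 0;0 0 0 0' 0 50
python3 d.py 586.5 128.5 150
```

```text
time_s: 17.48
ee_pos: [428.5, -80.1, 35.4]
tcp_rot: [[0.002, 0.969, 0.248], [0.001, 0.248, -0.969], [-1.0, 0.002, -0.0]]
force: [-0.5, -0.2, 0.5]
finger_gap: 85.6
time_s: 18.23
ee_pos: [429.0, -80.1, 36.2]
tcp_rot: [[0.003, 0.969, 0.248], [0.001, 0.248, -0.969], [-1.0, 0.003, 0.0]]
force: [-1.6, 1.5, 11.2]
finger_gap: 42.6
t 18.23 ee [429.  -80.1  36.2] shift [-0.1131  0.2047 -0.1631] dist 4.6 rows; tool z yaw -75.7 gap 42.6 F [-1.6  1.5 11.2]
```

```bash
python3 -m jog '-0.04 0 0 0;-0.09 0 0 0;-0.13 0 0 0;-0.13 0.05 -0.03 0;-0.13 0.1 -0.07 0;-0.13 0.14 -0.11 0;-0.13 0.18 -0.14 0;-0.1 0.205 -0.163 0;-0.07 0.205 -0.163 0;-0.06 0.205 -0.163 0;-0.06 0.205 -0.163 0;-0.06 0.205 -0.163 0'
python3 - <<'E'
from h import *
import json
c=robot.get_calibration('wrist');cv2.imwrite('pics/w11.png',robot.camera('wrist'))
json.dump({k:np.array(v).tolist() for k,v in c.items()},open('w11.json','w'))
for n in('side','scene'): cv2.imwrite(f'pics/{n}11.png',robot.camera(n))
a=cv2.imread('pics/scene11.png')[140:300,200:360];b=cv2.imread('pics/side11.png')[90:220,200:330]
cv2.imwrite('pics/c11.png',np.hstack([cv2.resize(a,(400,400)),cv2.resize(b,(400,400))]))
E
python3 d.py 587.3 128.5 43
```

```text
time_s: 19.73
ee_pos: [587.6, 128.2, 98.2]
tcp_rot: [[0.005, 0.969, 0.247], [0.001, 0.247, -0.969], [-1.0, 0.005, 0.001]]
force: [0.3, 0.3, -1.3]
finger_gap: 42.8
t 19.88 ee [587.5 128.4  97.9] shift [ 0.0549 -0.0004 -0.0002] dist 0.9 rows; tool z yaw -75.7 gap 42.8 F [ 0.6 -1.2 -2.2]
```

View pics/c11.png

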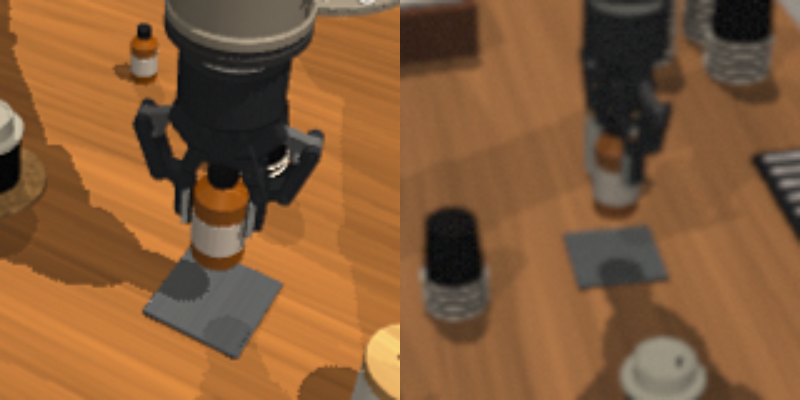

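View pics/w11.png

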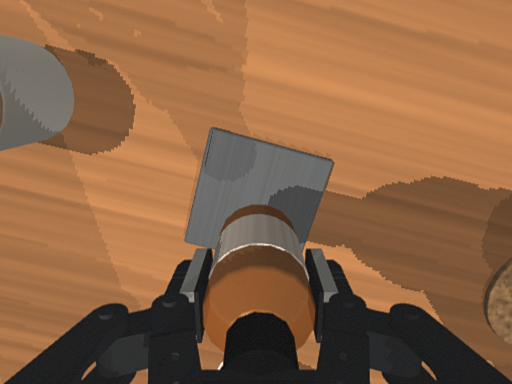

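The bottle hangs upright over the square, whose corners are at (212,127), (333,161) and (185,242). Re-checking its centre with these.

Run:
```python
from h import *
import json
c=json.load(open('w11.json'))
a,b,d=[onz('w',*q,6,c)[:2] for q in((333,161),(185,242),(212,127))]
print((a+b)/2,np.linalg.norm(a-b)/np.sqrt(2),a,b,d)
```

```text
[586.75818626 130.23965277] 87.86289198806601 [630.15570671  85.78069289] [543.36066581 174.69861264] [632.23934314 172.56293675]
```

```bash
python3 -m jog '0.025 0 -0.001 0;0.04 0 -0.001 0;0.048 0 -0.001 0;0.052 0 -0.001 0;0.054 0 -0.001 0;0.055 0 -0.001 0;0.055 0 -0.001 0'
python3 -m jog '0 0 0 0;0 0 0 0;0 0 0 0;0 0 0 0' 0.0854
python3 -m jog '-0.05 0 0 0;-0.1 0 0 0;-0.16 0 0 0;-0.17 0 0 0;-0.17 0 0 0;-0.17 0 0 0'
python3 - <<'E'
from h import *
import json
c=robot.get_calibration('wrist');cv2.imwrite('pics/w12.png',robot.camera('wrist'))
json.dump({k:np.array(v).tolist() for k,v in c.items()},open('w12.json','w'))
E
python3 d.py 471 -250 213
```

```text
time_s: 20.75
ee_pos: [587.7, 129.4, 43.2]
tcp_rot: [[0.005, 0.969, 0.247], [0.001, 0.247, -0.969], [-1.0, 0.005, 0.001]]
force: [0.0, -0.5, -1.5]
finger_gap: 42.7
time_s: 21.25
ee_pos: [587.7, 129.4, 43.2]
tcp_rot: [[0.005, 0.969, 0.247], [0.001, 0.247, -0.969], [-1.0, 0.005, 0.001]]
force: [-0.5, -0.6, 0.7]
finger_gap: 85.2
time_s: 22.0
ee_pos: [586.1, 128.9, 211.6]
tcp_rot: [[0.003, 0.969, 0.247], [0.0, 0.247, -0.969], [-1.0, 0.003, 0.001]]
force: [-0.1, -0.1, 0.3]
finger_gap: 85.5
t 22.05 ee [586.1 129.  211.6] shift [-0.0019 -0.2052  0.3388] dist 6.3 rows; tool z yaw -75.7 gap 85.5 F [-0.5 -0.2 -0.4]
```

View pics/w12.png

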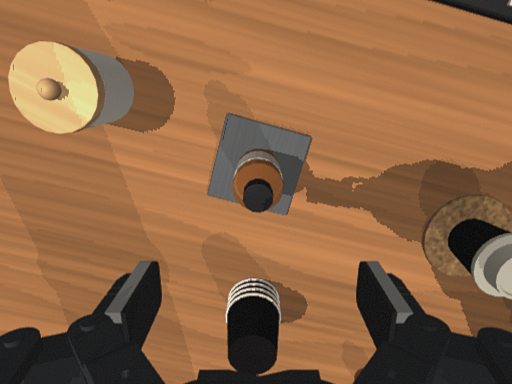

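Bottle stands on the square: cap (258,195), corners (230,113), (311,136), (288,214), (208,194).

Run:
```python
from h import *
import json
c=json.load(open('w12.json'))
print('cap',onz('w',258,195.5,106,c)[:2])
P=[onz('w',*q,6,c)[:2] for q in((230,113),(311.5,136),(288,214),(208.5,193.5))];print('sq',np.mean(P,0),np.round(P,1).tolist())
```

```text
cap [586.80735188 129.97248892]
sq [587.6095761  128.71636738] [[632.2, 170.4], [630.4, 85.2], [543.1, 85.2], [544.7, 174.0]]
```

Centred within about 1.5 mm. Now the jigger.

```bash
python3 -m jog '0 -0.03 0.055 0;0 -0.06 0.11 0;0 -0.09 0.165 0;0 -0.13 0.22 0;0 -0.17 0.28 0;0 -0.205 0.338 0;0 -0.205 0.338 0;0 -0.205 0.338 0;0 -0.205 0.338 0'
python3 - <<'E'
from h import *
import json
c=robot.get_calibration('wrist');cv2.imwrite('pics/w13.png',robot.camera('wrist'))
json.dump({k:np.array(v).tolist() for k,v in c.items()},open('w13.json','w'))
E
python3 d.py 470.5 -250 50
```

```text
time_s: 23.18
ee_pos: [471.2, -248.0, 210.4]
tcp_rot: [[0.002, 0.969, 0.248], [0.001, 0.248, -0.969], [-1.0, 0.002, -0.001]]
force: [0.1, 0.8, -0.1]
finger_gap: 85.3
t 23.23 ee [ 471.4 -247.8  210.6] shift [ 0.1606 -0.0018  0.002 ] dist 2.6 rows; tool z yaw -75.6 gap 85.9 F [-0.4  0.2 -0.2]
```

View pics/w13.png

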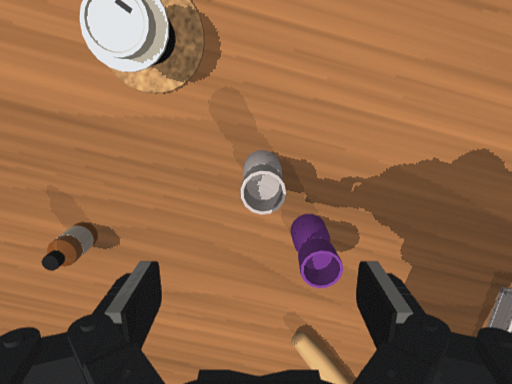

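Run:
```python
from h import *
import json
c=json.load(open('w13.json'))
print('jig',onz('w',263.5,192,88,c)[:2],onz('w',321,268,88,c)[:2])
```

```text
jig [ 470.5567903  -251.79713991] [ 415.63270651 -318.15362936]
```

```bash
python3 -m jog '0.05 -0.002 0.003 0;0.08 -0.002 0.003 0;0.11 -0.002 0.003 0;0.135 -0.002 0.003 0;0.15 -0.002 0.003 0;0.16 -0.002 0.003 0;0.16 -0.002 0.003 0' 0.0854 45
python3 -m jog '0 0 0 0;0 0 0 0;0 0 0 0;0 0 0 0;0 0 0 0;0 0 0 0' 0 45
python3 d.py 576.7 5 150
```

```text
time_s: 24.1
ee_pos: [470.7, -250.7, 50.4]
tcp_rot: [[0.002, 0.968, 0.249], [0.001, 0.249, -0.968], [-1.0, 0.002, -0.001]]
force: [0.2, -0.1, 0.2]
finger_gap: 85.4
time_s: 24.85
ee_pos: [471.1, -251.0, 51.1]
tcp_rot: [[0.003, 0.968, 0.249], [0.001, 0.249, -0.968], [-1.0, 0.003, 0.0]]
force: [-0.7, -0.3, 6.5]
finger_gap: 36.9
t 24.85 ee [ 471.1 -251.    51.1] shift [-0.0984  0.1664 -0.2216] dist 4.7 rows; tool z yaw -75.6 gap 36.9 F [-0.7 -0.3  6.5]
```

```bash
python3 -m jog '-0.04 0 0 0;-0.09 0 0 0;-0.13 0 0 0;-0.13 0.03 -0.04 0;-0.13 0.06 -0.08 0;-0.13 0.09 -0.12 0;-0.13 0.12 -0.16 0;-0.13 0.15 -0.2 0;-0.13 0.167 -0.222 0;-0.09 0.167 -0.222 0;-0.05 0.167 -0.222 0;-0.05 0.167 -0.222 0;-0.05 0.167 -0.222 0'
python3 - <<'E'
from h import *
import json
c=robot.get_calibration('wrist');cv2.imwrite('pics/w14.png',robot.camera('wrist'))
json.dump({k:np.array(v).tolist() for k,v in c.items()},open('w14.json','w'))
cv2.imwrite('pics/sc14.png',robot.camera('scene'))
E
python3 d.py 577.2 5.3 51.5
```

```text
time_s: 26.48
ee_pos: [578.0, 5.6, 103.0]
tcp_rot: [[0.004, 0.968, 0.249], [0.001, 0.249, -0.968], [-1.0, 0.004, 0.0]]
force: [-0.3, 0.0, -0.6]
finger_gap: 37.2
t 26.57 ee [578.3   5.5 103.4] shift [ 0.0519 -0.0014 -0.0001] dist 0.8 rows; tool z yaw -75.6 gap 37.0 F [-0.1 -0.2 -0.8]
```

View pics/w14.png

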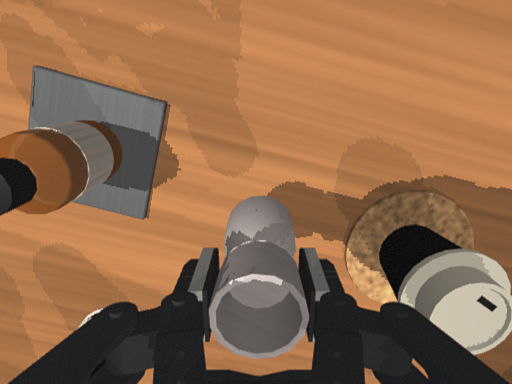

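View pics/sc14.png

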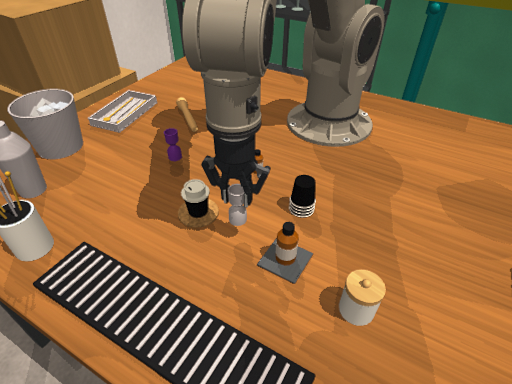

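```bash
python3 -m jog '0.025 -0.0015 0 0;0.038 -0.0015 0 0;0.045 -0.0015 0 0;0.049 -0.0015 0 0;0.051 -0.0015 0 0;0.052 -0.0015 0 0;0.052 -0.0015 0 0'
python3 d.py 577.2 5.3 51.5
```

```text
time_s: 27.45
ee_pos: [577.3, 5.2, 51.6]
tcp_rot: [[0.006, 0.968, 0.249], [0.001, 0.249, -0.969], [-1.0, 0.006, 0.001]]
force: [-0.2, 0.3, -1.3]
finger_gap: 36.9
t 27.45 ee [577.3   5.2  51.6] shift [ 0.0001 -0.0001 -0.0001] dist 0.0 rows; tool z yaw -75.6 gap 36.9 F [-0.2  0.3 -1.3]
```

```bash
python3 -m jog '0 0 0 0;0 0 0 0;0 0 0 0;0 0 0 0' 0.0854
python3 -m jog '-0.05 0 0 0;-0.1 0 0 0;-0.16 0 0 0;-0.22 0 0 0;-0.25 0 0 0;-0.25 0 0 0;-0.25 0 0 0'
python3 - <<'E'
from h import *
import json
c=robot.get_calibration('wrist');im=robot.camera('wrist');cv2.imwrite('pics/w15.png',im)
json.dump({k:np.array(v).tolist() for k,v in c.items()},open('w15.json','w'))
cv2.imwrite('pics/w15b.png',cv2.resize(im,(800,600),interpolation=2))
for n in('side','scene'): cv2.imwrite(f'pics/{n}15.png',robot.camera(n))
E
```

```text
time_s: 27.95
ee_pos: [577.3, 5.2, 51.6]
tcp_rot: [[0.006, 0.968, 0.249], [0.001, 0.249, -0.969], [-1.0, 0.006, 0.001]]
force: [-0.2, -1.2, 0.6]
finger_gap: 85.5
time_s: 28.82
ee_pos: [575.5, 4.9, 300.8]
tcp_rot: [[0.005, 0.968, 0.249], [0.001, 0.249, -0.969], [-1.0, 0.005, 0.001]]
force: [0.5, 0.3, -0.7]
finger_gap: 85.5
```

View pics/w15b.png

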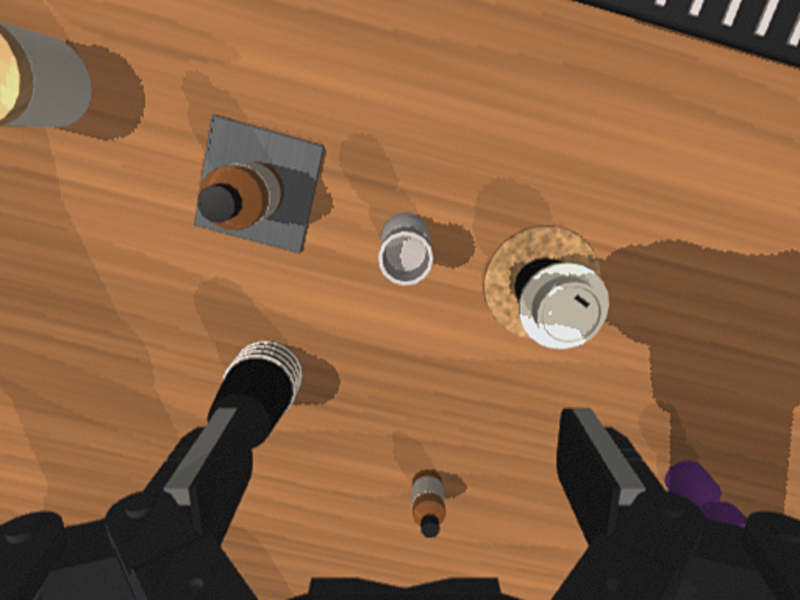

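View pics/scene15.png

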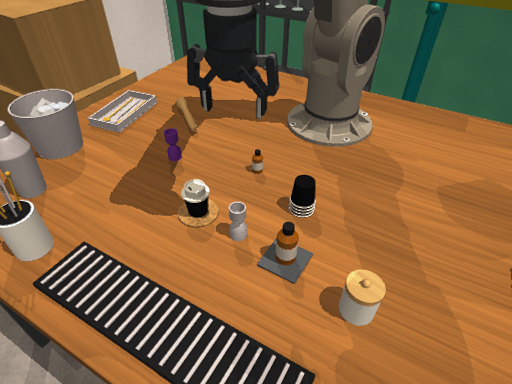

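View pics/side15.png

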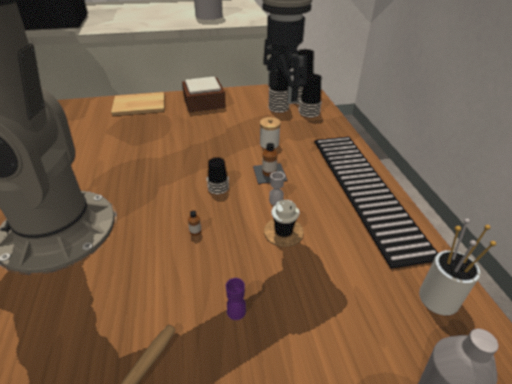

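All stand upright. In the enlarged wrist picture: jigger rim (406,257), cap (219,203), lid crown (569,311), square corners (214,115), (325,146), (303,252), (195,223). Checking the final positions.

Run:
```python
from h import *
import json
c=json.load(open('w15.json'));k=.64
f=lambda u,v,z:onz('w',u*k-.2,v*k-.2,z,c)[:2]
S=np.mean([f(*q,6) for q in((214,115),(325,146),(303,252),(195,223))],0)
P=np.array([f(*q,6) for q in((484,280),(541,226),(599,265),(503,243),(580,236),(500,325))])
A=np.c_[2*P,np.ones(len(P))];x=np.linalg.lstsq(A,(P**2).sum(1),rcond=None)[0];C=x[:2];print('cork r',np.sqrt(x[2]+C@C))
print('cork',C,'sq',S,'dist',np.linalg.norm(S-C),'mid',(S+C)/2)
J=f(406,257,88);print('jig',J,'cap',f(219,203,106),'lid',f(569,311,88))
c2=None
print('scene: jig',onz('scene',237.5,208.5,88)[:2],'cap',onz('scene',288.5,228,106)[:2])
a=cv2.imread('pics/scene15.png')[165:285,165:325];cv2.imwrite('pics/c15.png',cv2.resize(a,None,fx=5,fy=5,interpolation=2))
```

```text
cork r 49.762487676519804
cork [ 565.69471092 -118.14266774] sq [586.99111359 128.3011895 ] dist 247.3623082379998 mid [576.34291225   5.07926088]
jig [577.27808211   4.49592448] cap [585.40272648 127.41602986] lid [ 568.28627912 -116.02341448]
scene: jig [581.26459831   8.30713572] cap [592.11152687 132.82656676]
```

View pics/c15.png

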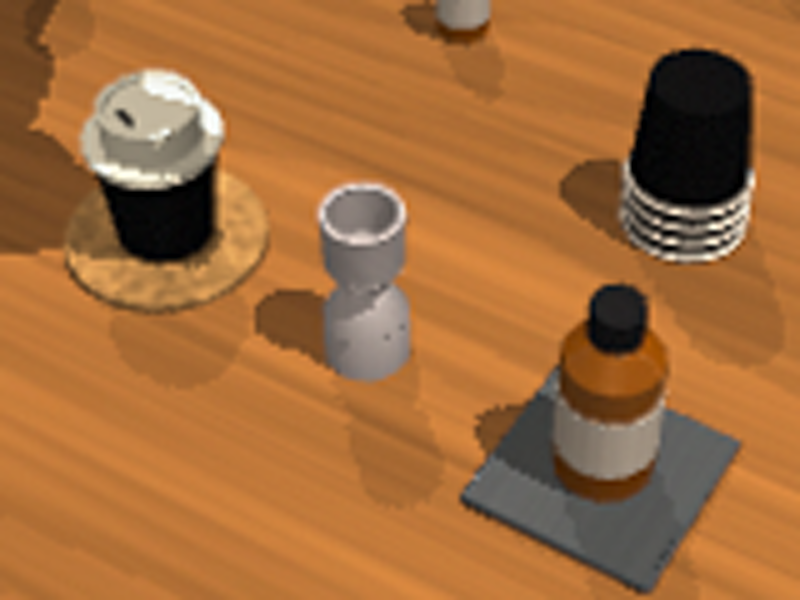

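Run:
```python
from h import *
print('scene jig',onz('scene',237.3,207.3,88)[:2],'cap',onz('scene',288.6,227,106)[:2], robot.sense()['time_s'])
robot.job_done()
```

```text
scene jig [578.37992582   5.9813441 ] cap [589.64886348 131.83688845] 28.975
the job is handed in; nothing more can be done
```

The serve is set out and handed in at about 29 s of the 109 s allowed; no verdict came back. I stood the cup on the cork coaster, then closed it with the white lid. After that I placed the larger amber bottle on the square coaster and the steel jigger between the two.

My last checks from the wrist and scene pictures:
- **Upright and released:** everything stands upright with the gripper open about 300 mm above the bar. The cup stack and sugar jar were not touched.
- **Cup and lid:** the cup was within about 1 mm of the cork's centre before the lid went on. The lid sits level with its flange on the rim. In the final view its crown read about 3 mm off the cork's centre.
- **Bottle:** within about 2 mm of the square's centre by the wrist camera. The scene camera agreed.
- **Jigger:** about 1 mm from the midpoint by both cameras.
- **Disagreements:** my first reading of the scene camera put the jigger about 4 mm and the bottle cap about 4 mm off. Re-reading the pixels on an enlarged picture brought these to under 1 mm and about 2 mm. The cameras differ from each other by 2 to 4 mm overall, and the wrist camera measured the coaster spacing as 247 mm, not 250 mm.
- **One correction:** the first grip on the cup was too near the rim, so I opened the fingers and gripped it about 10 mm lower before lifting.

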